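Fetch the first-aid box down from its keyhole screws

TASK

Fetch the first-aid box down from the plywood panel: slide it up on its two keyhole slots until the screw heads stand in the wide ends, draw it straight off the screws, and carry it upright by its handle. Set it down gently in the middle of the rubber mat, standing square with the mat and with its front (the side with the cross) towards the robot. Leave the other things on the bench where they are.

Things in the scene. Friction and masses are not known exactly. Their poses are not given: they have to be found in the camera images.
- kit_handle (a point): Centre of the handle of the first-aid box: a straight black bar 100 mm long (y), 14 mm thick (x), 12 mm high, on posts at its ends (80 mm clear between them), its underside 30 mm above the case. Axes of the box: -x front (cross), z up. The front of the steel back plate lies 42 mm behind (+x), its back 46 mm: hung, a finger behind the bar has 35 mm.
- kit_base (a point): Centre of the underside of the box, same axes, 156 mm straight below kit_handle. The case is 84 mm deep (x), 150 mm wide (y), 120 mm high, flat underneath; the back plate on its back is 4 mm thick, 150 mm wide and reaches from the underside to 170 mm above it.
- kit: The whole box, loose, 0.4 to 0.75 kg, origin at kit_base. Its back plate has two keyhole slots 116 mm apart, above the case: wide ends 16 mm wide, 126 to 146 mm above the underside; narrow slots 8 mm wide, from there up to 164 mm. Hung, the shanks bear on the tops of the narrow slots: raised 21 to 30 mm (best 25), it can be drawn off square to the panel, towards its front.
- screws: Two pan-head screws fixed in the panel, level, 116 mm apart: shanks 5 mm, heads 11 mm in diameter. Origin midway between them on the panel's face; x points into the panel (-x straight out of it), y along it, z up. The heads end 9 mm out from the face. While the box hangs, its handle's centre is 5.5 mm lower than this point and the box's axes are parallel to these.
- panel: Fixed upright plywood panel on the right of the bench, 440 mm long (y), 280 mm high, 18 mm thick, on two feet behind; origin at the foot of its working face, midway along; -x points out of that face, z up.
- mat_top (a point): Centre of the top face of the fixed rubber mat, which is 200 mm (x) by 260 mm (y) and 4 mm thick; -x is its front, the side nearest the robot.
- mat: The same mat; origin at the centre of its underside, 4 mm below mat_top.
- tape_roll: Roll of tape lying flat, 100 mm across, 48 mm high; origin under its centre. To be left alone.
- spray_bottle: Trigger spray bottle, 74 mm across, 202 mm high; origin under its centre. To be left alone.
- glue_bottle: White bottle, 64 mm across, 150 mm high; origin under its centre. To be left alone.
- sanding_block: Cork sanding block, 70 x 120 mm, 40 mm high; origin under its centre. To be left alone.
- kit_front (a point): Middle of the front face of the case (the side with the white cross), 42 mm in front of (-x) and 60 mm above kit_base.
Not all that is in view belongs to the job. Of the things that look like the kit, the largest one is meant.

How it is judged:
On the way, in this order (a step that is already met when the one before it is completed fails the run):
1. the box is slid up, still close to the panel, until the screw heads stand in the wide ends of the slots (z of kit_handle in the frame of screws between 0.013 and 0.029 m and x of kit_handle in the frame of screws above -0.056 m), for 0.05 s.
2. the box is drawn off, its back plate 30 mm clear of the panel (x of kit_handle in the frame of screws below -0.076 m), for 0.05 s.
At the end, for the whole second after the job is handed in: The box stands still and upright (6 degrees) on the mat, its middle within 40 mm front to back and 50 mm side to side of the mat's middle, within 15 degrees of square with it, the cross towards the robot; no other thing moved over 20 mm (x of kit_base in the frame of mat_top above -0.04 m and x of kit_front in the frame of mat_top below -0.001 m and y of kit_base in the frame of mat_top between -0.05 and 0.05 m and z of kit_base in the frame of mat_top between -0.005 and 0.006 m and angle between kit's own z axis and vertical below 0.1 rad and angle between the x axis of kit and the x axis of mat, either way round below 0.26 rad and linear speed of kit below 0.02 m/s); the robot touches nothing.
It fails at once if the box is tipped more than 30 degrees from upright (angle between kit's own z axis and vertical above 0.52 rad).
It fails at once if the box is let fall: it moves faster than 0.5 m/s with no finger touching it (a drop of more than about 13 mm) (contact force between the fingers and kit below 0.1 N and linear speed of kit above 0.5 m/s).
It fails at once if one of the other things on the bench is moved by more than 20 mm (distance of any of tape_roll, spray_bottle, glue_bottle, sanding_block from where it was at the start of the episode above 0.02 m).
It also fails if it takes over 43 s, if anything falls off the work surface, if the arm or the gripper's body presses on something with over 40 N, if the wrist force passes 120 N, or if a joint passes its speed limit or range.

ROBOT

A 7-joint arm with a two-finger parallel gripper is mounted at the origin on the work surface. World frame = base frame: x ahead of the robot, y to its left, z up, the work surface at z = 0. Lengths are in m, angles in rad, forces in N, time in s.
With the tool pointing down it reaches from about 0.425 to 0.875 m from the base axis. Payload 4.7 kg.
Tool frame: the origin (TCP) lies on the centre line of the jaws, within the pads' length; the fingertips stand 22 mm ahead of it and the grasp point (between the pads) lies 3 mm ahead of it; z points along the fingers, y is the direction in which the jaws open and shut (so a half turn about z gives the same grasp; the last joint's range is limited). The gripper opens to 87 mm and grips with 3 to 60 N. Pads are 19 mm wide; open, the fingers measure 117 mm over their backs; the gripper's body (75 mm by 190 mm) begins 51 mm behind the grasp point.
Start: joints at [-1.228, 0.321, -0.07, 1.45, 0.023, 1.371, -0.057], TCP at [0.21, 0.615, 0.222] pointing down, gripper open.
Joint ranges: [-2.86, 2.86], [-0.3, 2.09], [-1.38, 1.24], [0.06, 2.45], [-1.56, 4.7], [0.09, 2.05], [-2.69, 2.69]. Speed limits (rad/s): [2.57, 2.57, 3.14, 3.14, 3.14, 3.14, 3.14].

INTERFACE

Orientations are given as a rotation vector (axis times angle).
In Python, from bench import ctrl, imaging, close_job, finder gives the robot as it stands. The module is installed in compiled form; this text tells all that it offers.
- The arm moves only by the shell command python3 -m jog 'ROWS' [FORCE]. ROWS is JSON, a list that holds one entry, the list of rows, each a list of 7 numbers: the shift along the tool's x, y, z in cm, then the turn, a rotation vector about the tool's x, y, z in degrees, then the finger opening in cm, from 0 to 8.7. In form: [[[dx, dy, dz, ax, ay, az, claw], ...]]. A call has 1 to 12 rows; each row shifts and turns the commanded pose from where the row before left it, along the tool's axes as they then stand; what a row does not reach is not made up. A row lasts 1/10 s, in which the tool goes at most 50 mm and 8.59 degrees, less where a joint would pass 70% of its speed; a pose out of reach is approached as far as the arm can. A call is refused whole if a number of a shift passes 5 or a number of a turn 8.59, either way. A call with a gripper value outside its range is refused whole. The fingers move at their own pace and stop on an object; FORCE is the grip in N (left out, the last holds). Time passes only in rows, so rows that do not move let the fingers close. It gives the time, the measured TCP pose, the force and the opening at its end, in the units of the state.
- ctrl.get_state(): the state, without advancing time (a new reading comes with each control period).
- imaging.get_image(name): name is "side" or "top" or "wrist"; returns a dict with "frame" (384x512x3 uint8, red, green, blue), "intrinsics" (3x3 intrinsics, pixels), "k1" (the pictures are not rectified: a ray, as slopes to the right and down, at radius r is drawn at 1 + k1 r^2 times it, then the intrinsics apply), "pose" (4x4, takes a point from camera to world coordinates). Camera axes: x right, y down, z forward; pixel columns grow to the right and rows downward; lengths in m; the calibration is good to about 2 mm. A picture is of the moment at which its call begins. There is no depth.
- close_job(): hands the job in, once; it reports no verdict.
Trained networks look in the newest picture that a camera, given by its name, has taken for a name from the list of things; names that differ only in an ending like _2 or _b are one class to them, and where a whole thing is asked for, a point or a joint stands for the part that bears it (a point fixed in the world has none). Each returns a list of dicts, best first, with "conf" (0 to 1); they miss things now and then, are a little off and sometimes report something else, mostly with a low value. They report only what shows in the picture. A call takes as long as a camera call. They do not tell look-alikes from the thing itself.
- finder.trace(label, camera): "region" (384x512 bool, what is visible of it) and "point" ([row, column] as shares, 0 to 1, of the picture: columns of its width, rows of its height, amid what is visible of it).
- finder.spot_point(label, camera): "point" ([row, column] as shares, 0 to 1, of the picture: columns of its width, rows of its height: a listed point, or the origin of a listed thing).
The state is a dict: "time": time; "joint_positions": joint angles; "qd": joint speeds; "joint_torque": joint torques, N m; "position": TCP position; "tool_rot": TCP orientation; "ft_force": force on the tool from outside, world axes, zero at the start; "torque": the same for the moment, N m; "grip_width": opening from 0.0 (shut) to 1.0 (fully open).
Only numpy, scipy, OpenCV 4.12 (cv2) and the standard library are available. Lean on these libraries where they do the work, as an engineer would, in place of code of your own. Each camera call takes 0.05 s, during which the arm holds its last target. There are 200 camera calls.

## Working session

There is one attempt and no reset: what is moved stays moved. The work goes in short steps, Python scripts to look and compute and a shell command to move; the robot and the scene stay as the last step left them, time stands still between calls to the robot, and variables do not carry over. Pictures are saved under pics/ and viewed, about 8 in all and at most 12, crops included, and the job is handed in when it is done.

```bash
mkdir -p pics
cat > h.py <<'E'
import numpy as np, cv2
from scipy.optimize import least_squares
from scipy.spatial.transform import Rotation as R
from bench import ctrl, imaging, close_job, finder
def ray(im,pt):
    K=np.array(im["intrinsics"]);k1=im["k1"];u=np.array([pt[1]*512,pt[0]*384])
    d=cv2.undistortPoints(u.reshape(1,1,2),K,np.array([k1,0,0,0.])).ravel()
    T=np.array(im["pose"]);return T[:3,3],T[:3,:3]@np.array([d[0],d[1],1])
def onplane(im,pt,z):
    o,d=ray(im,pt);return o+d*(z-o[2])/d[2]
def tri(rs):
    A=0;b=0
    for o,d in rs:
        d=d/np.linalg.norm(d);P=np.eye(3)-np.outer(d,d);A=A+P;b=b+P@o
    p=np.linalg.solve(A,b);return p,[float(np.linalg.norm(np.cross(p-o,d/np.linalg.norm(d)))) for o,d in rs]
def proj(im,p):
    T=np.array(im["pose"]);q=T[:3,:3].T@(np.array(p)-T[:3,3]);s=q[:2]/q[2];s=s*(1+im["k1"]*(s@s));K=np.array(im["intrinsics"]);return K[:2,:2]@s+K[:2,2]
E
python3 - <<'E'
from h import *
np.set_printoptions(precision=3,suppress=True)
ims={c:imaging.get_image(c) for c in("side","top","wrist")}
print(ctrl.get_state())
for c,i in ims.items():
    cv2.imwrite(f"pics/a_{c}.png",i["frame"][...,::-1]); print(c,i["pose"][:3,3],i["pose"][:3,2],i["k1"])
for n in["kit_handle","kit_base","kit_front","screws","panel","mat_top","tape_roll","spray_bottle","glue_bottle","sanding_block"]:
    for c in("side","top","wrist"):
        print(n,c,[(round(r["conf"],2),(np.array(r["point"])*[384,512]).round(0)) for r in finder.spot_point(n,c)[:3]])
im=np.vstack([ims["side"]["frame"],ims["top"]["frame"]])[...,::-1]
cv2.imwrite("pics/a.png",cv2.hconcat([cv2.resize(ims[c]["frame"],(400,300)) for c in("side","top")])[...,::-1])
E
```

```text
{'time': 0.15, 'joint_positions': array([-1.228,  0.322, -0.07 ,  1.451,  0.023,  1.371, -0.057]), 'qd': array([ 0.001, -0.002, -0.   , -0.004, -0.   , -0.001, -0.   ]), 'joint_torque': array([ -0.001, -49.18 ,  -0.405, -31.288,  -0.064,   0.04 ,   0.   ]), 'position': array([0.21 , 0.615, 0.221]), 'tool_rot': array([-0.514, -3.099,  0.002]), 'ft_force': array([-0.038,  1.475,  0.058]), 'torque': array([-0.027,  0.021,  0.008]), 'grip_width': 0.9976559845590923}
side [-0.155 -0.749  0.956] [ 0.552  0.574 -0.605] -0.11830685874168585
top [0.317 0.019 1.415] [ 0.188  0.007 -0.982] -0.02239012406695823
wrist [0.13  0.642 0.383] [ 0.287 -0.099 -0.953] -0.04588714807767464
kit_handle side [(0.9, array([255., 240.])), (0.73, array([270., 345.]))]
kit_handle top [(0.93, array([248., 318.])), (0.89, array([197., 379.])), (0.7, array([184., 340.]))]
kit_handle wrist []
kit_base side [(0.62, array([295., 340.]))]
kit_base top [(0.93, array([247., 311.])), (0.83, array([201., 373.])), (0.57, array([193., 330.]))]
kit_base wrist []
kit_front side [(0.83, array([278., 336.])), (0.62, array([278.,
[... 300 characters left out ...]
at_top side [(0.83, array([218., 214.]))]
mat_top top [(0.7, array([215., 242.])), (0.68, array([152., 235.]))]
mat_top wrist []
tape_roll side [(0.68, array([203., 309.])), (0.62, array([183., 162.]))]
tape_roll top [(0.75, array([226., 167.]))]
tape_roll wrist [(0.68, array([332., 192.]))]
spray_bottle side [(0.66, array([185., 261.]))]
spray_bottle top [(0.97, array([152., 236.])), (0.61, array([182., 339.]))]
spray_bottle wrist []
glue_bottle side [(0.93, array([208., 296.]))]
glue_bottle top [(0.68, array([150., 280.])), (0.38, array([207., 337.]))]
glue_bottle wrist []
sanding_block side [(0.59, array([166., 206.]))]
sanding_block top [(0.7, array([169., 169.]))]
sanding_block wrist []
```

View pics/a_side.png

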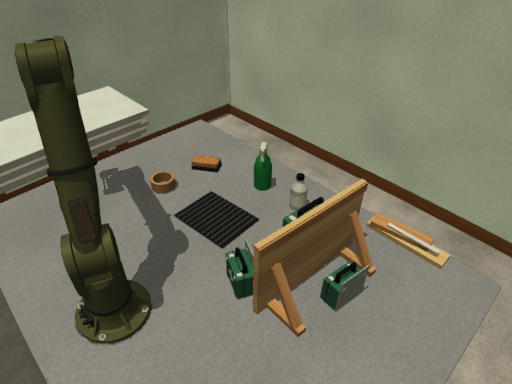

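View pics/a_top.png

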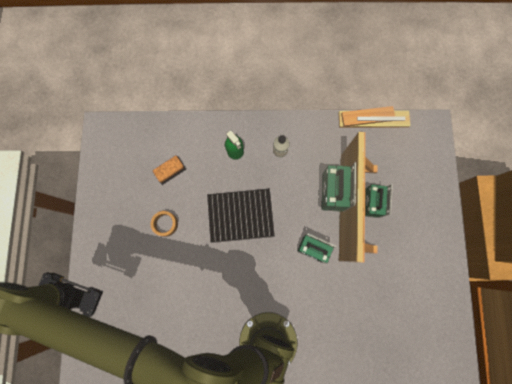

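The side view shows the panel from behind, hiding the box. The top view shows the hung kit at about (338,187), two smaller look-alikes at (316,247) and (378,199), and the mat at (241,215).

Run:
```python
from h import *
np.set_printoptions(precision=3,suppress=True)
im=imaging.get_image("top"); sd=imaging.get_image("side")
P=lambda c,r,z:onplane(im,[r/384,c/512],z)
for z in(.15,.2,.25,.3):print("handle",z,P(340,184,z))
print("panel top L edge",P(357.5,134,.28),P(356.5,261,.28),"R",P(364,134,.28),P(364,261,.28))
for n in["mat","kit","panel"]:
    for c,i in(("top",im),("side",sd)):
        for r in finder.trace(n,c)[:3]:
            m=r["region"].astype(np.uint8);b=cv2.minAreaRect(cv2.findNonZero(m))
            print(n,c,round(r["conf"],2),m.sum(),np.array(b[0]),b[1],b[2])
            if n=="mat" and c=="top":
                q=np.array([P(x,y,.004) for x,y in cv2.boxPoints(b)]);print(q,q.mean(0))
print("spot mat",P(242,215,.004),tri([ray(im,[215/384,242/512]),ray(sd,[218/384,214/512])]))
for n,c,r in(("tape",167,226),("spray",236,152),("glue",280,150),("sand",169,169),("decoy",311,247)):print(n,P(c,r,0))
o=im["frame"][110:280,200:420];cv2.imwrite("pics/b.png",cv2.resize(o,None,fx=3.5,fy=3.5,interpolation=cv2.INTER_CUBIC)[...,::-1])
```

```text
handle 0.15 [ 0.586 -0.272  0.15 ]
handle 0.2 [ 0.575 -0.26   0.2  ]
handle 0.25 [ 0.565 -0.249  0.25 ]
handle 0.3 [ 0.554 -0.237  0.3  ]
panel top L edge [ 0.733 -0.31   0.28 ] [ 0.307 -0.283  0.28 ] R [ 0.733 -0.333  0.28 ] [ 0.306 -0.307  0.28 ]
mat top 0.79 3116 [240.209 215.299] (48.97983169555664, 65.0046615600586) 84.80557250976562
[[ 0.578  0.251  0.004]
 [ 0.602 -0.017  0.004]
 [ 0.401 -0.033  0.004]
 [ 0.379  0.228  0.004]] [0.49  0.107 0.004]
mat side 0.91 2595 [215.3   218.678] (74.7804946899414, 45.142372131347656) 30.699722290039062
kit top 0.69 1398 [338.5 188.5] (45.0, 33.0) 90.0
kit top 0.64 819 [378.5 201. ] (32.0, 27.0) 90.0
kit top 0.64 699 [315.738 248.385] (34.184120178222656, 21.300657272338867) 23.629379272460938
kit side 0.89 1450 [344.9   283.983] (33.68791198730469, 55.697994232177734) 54.782405853271484
kit side 0.8 301 [301.925 210.873] (7.013190269470215, 47.66819763183594) 59.30027770996094
kit side 0.66 1151 [239.  269.5] (57.0, 26.0) 90.0
panel top 0.64 2713 [358. 197.] (130.0, 40.0) 90.0
panel side 0.91 8569 [319.735 261.864] (101.02533721923828, 165.4300079345703) 57.17145919799805
spot mat [0.49  0.1   0.004] (array([0.484, 0.103, 0.007]), [0.006551572556134112, 0.006551572556134057])
tape [0.446 0.406 0.   ]
spray [0.758 0.127 0.   ]
glue [ 0.766 -0.059  0.   ]
sand [0.686 0.408 0.   ]
decoy [ 0.36  -0.178  0.   ]
```

View pics/b.png

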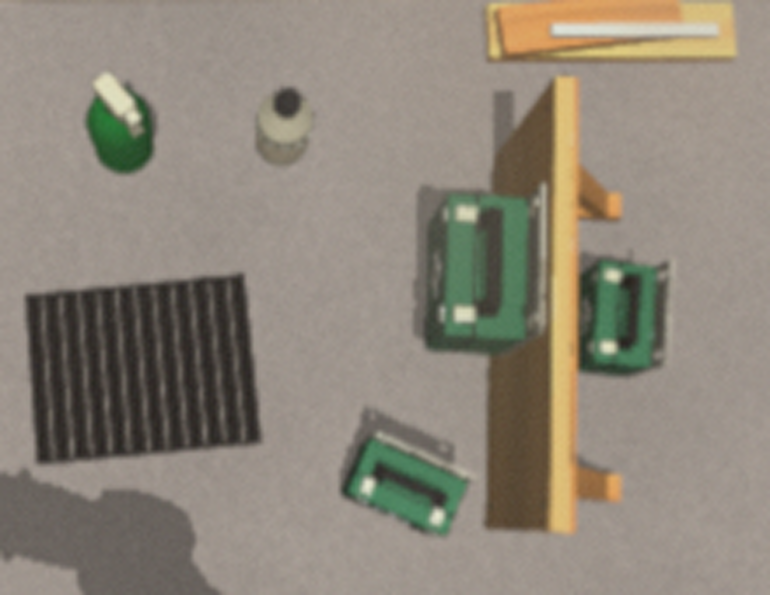

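The panel face runs at about -3.6° in world, and the handle is near (0.57, -0.254, 0.23). I'll raise the tool and start turning it.

```bash
python3 -m jog '[[[0,0,-2,0,0,8,8.7],[0,0,-2,0,0,8,8.7],[0,0,-2,0,0,8,8.7],[0,0,-2,0,0,8,8.7],[0,0,-2,0,0,8,8.7],[0,0,-2,0,0,8,8.7],[0,0,-2,0,0,8,8.7],[0,0,-2,0,0,8,8.7],[0,0,-2,0,0,8,8.7],[0,0,0,0,0,8,8.7],[0,0,0,0,0,0,8.7],[0,0,0,0,0,0,8.7]]]'
cat >> h.py <<'E'
def to(p,yang=None):
    "print shift in tool cm from the measured pose to world p, and tool z turn to bring tool y to world angle yang"
    s=ctrl.get_state();r=R.from_rotvec(s["tool_rot"]);M=r.as_matrix()
    print("pos",s["position"].round(4),"yang",round(np.degrees(np.arctan2(M[1,1],M[0,1])),2),"z",M[:,2].round(3),"t",round(s["time"],2),"q",s["joint_positions"].round(2),"f",s["ft_force"].round(1),"g",round(s["grip_width"]*87,1))
    print("tool shift cm",(M.T@(np.array(p)-s["position"])*100).round(2))
    if yang is not None:
        c,d=np.cos(np.radians(yang)),np.sin(np.radians(yang));W=np.array([[-d,c,0],[c,d,0],[0,0,-1]]).T
        print("turn deg",np.degrees(R.from_matrix(M.T@W).as_rotvec()).round(2))
E
python3 -c "
from h import *
to([.5,.3,.42],-93.6)"
```

```text
time: 3.25
position: [0.2097, 0.6151, 0.4018]
tool_rot: [2.382, 2.047, -0.001]
ft_force: [0.1, 0.1, 0.2]
grip_width: 1.003
pos [0.2097 0.6151 0.4018] yang -8.64 z [-0.    -0.001 -1.   ] t 3.25 q [-1.36  0.31  0.11  1.12 -0.03  1.72 -1.41] f [0.1 0.1 0.2] g 87.3
tool shift cm [-26.79  33.43  -1.81]
turn deg [3.000e-02 4.000e-02 8.496e+01]
```

```bash
python3 -m jog '[[[-3,3.7,0,0,0,0,8.7],[-3,3.7,0,0,0,0,8.7],[-3,3.7,0,0,0,0,8.7],[-3,3.7,0,0,0,0,8.7],[-3,3.7,0,0,0,0,8.7],[-3,3.7,0,0,0,0,8.7],[-3,3.7,0,0,0,0,8.7],[-3,3.7,0,0,0,0,8.7],[-3,3.7,0,0,0,0,8.7],[0,0,0,0,0,8,8.7],[0,0,0,0,0,8,8.7],[0,0,0,0,0,8,8.7]]]'
python3 -c "
from h import *
to([.56,-.16,.42],-93.6)"
```

```text
time: 4.45
position: [0.4975, 0.2966, 0.4015]
tool_rot: [-2.762, -1.497, 0.002]
ft_force: [-0.5, 1.1, -0.8]
grip_width: 0.998
pos [0.4975 0.2966 0.4015] yang -33.07 z [-0.001 -0.001 -1.   ] t 4.45 q [-0.93  0.15  0.41  1.32 -0.06  1.68 -1.11] f [-0.5  1.1 -0.8] g 86.9
tool shift cm [-34.86  30.14  -1.83]
turn deg [ 0.    0.08 60.53]
```

```bash
python3 -m jog '[[[-3.5,3,0,0,0,0,8.7],[-3.5,3,0,0,0,0,8.7],[-3.5,3,0,0,0,0,8.7],[-3.5,3,0,0,0,0,8.7],[-3.5,3,0,0,0,0,8.7],[-3.5,3,0,0,0,0,8.7],[-3.5,3,0,0,0,0,8.7],[-3.5,3,0,0,0,0,8.7],[-3.5,3,0,0,0,0,8.7],[-3.4,3.1,0,0,0,0,8.7]]]'
python3 -m jog '[[[0,0,0,0,0,8,4.4],[0,0,0,0,0,8,4.4],[0,0,0,0,0,8,4.4],[0,0,0,0,0,8,4.4],[0,0,0,0,0,8,4.4],[0,0,0,0,0,8,4.4],[0,0,0,0,0,8,4.4],[0,0,0,0,0,4.5,4.4],[0,0,0,0,0,0,4.4],[0,0,0,0,0,0,4.4]]]' 20
cat > look.py <<'E'
from h import *
np.set_printoptions(precision=3,suppress=True)
import sys
to([.569,-.254,.42],-93.6)
w=imaging.get_image("wrist");t=imaging.get_image("top");s=imaging.get_image("side")
cv2.imwrite(sys.argv[1],cv2.resize(w["frame"],(768,576))[...,::-1])
for n in["kit_handle","kit_base","kit_front","screws","panel"]:
    for c,i in(("wrist",w),("top",t)):
        for r in finder.spot_point(n,c)[:3]:
            p=np.array(r["point"]);print(n,c,round(r["conf"],2),(p*[384,512]).round(1),onplane(i,p,.23)[:2])
E
python3 look.py pics/c.png
```

```text
time: 5.45
position: [0.5607, -0.1609, 0.402]
tool_rot: [-2.755, -1.507, -0.0]
ft_force: [0.4, -0.3, 0.3]
grip_width: 1.004
time: 6.45
position: [0.561, -0.159, 0.4018]
tool_rot: [-3.14, 0.086, 0.001]
ft_force: [0.1, 0.5, 0.5]
grip_width: 0.505
pos [ 0.561 -0.159  0.402] yang -93.13 z [-0.001  0.    -1.   ] t 6.45 q [-0.52  0.2   0.92  1.32 -0.16  1.69 -1.26] f [0.1 0.5 0.5] g 43.9
tool shift cm [ 1.32  9.44 -1.82]
turn deg [-0.01  0.04  0.47]
kit_handle wrist 0.97 [162. 339.] [ 0.568 -0.257]
kit_handle wrist 0.64 [273.9 275.3] [ 0.417 -0.176]
kit_handle wrist 0.57 [159.8 425.9] [ 0.566 -0.363]
kit_handle top 0.88 [197.8 380.5] [ 0.52  -0.391]
kit_base wrist 0.89 [236.7 269.6] [ 0.474 -0.17 ]
kit_base top 0.64 [203.1 370.5] [ 0.501 -0.355]
kit_front wrist 0.56 [150.3 292.3] [ 0.585 -0.202]
kit_front top 0.96 [199.9 366.3] [ 0.513 -0.342]
screws wrist 0.71 [149.7 290.9] [ 0.586 -0.2  ]
panel top 0.97 [206.7 338.9] [ 0.489 -0.246]
```

View pics/c.png

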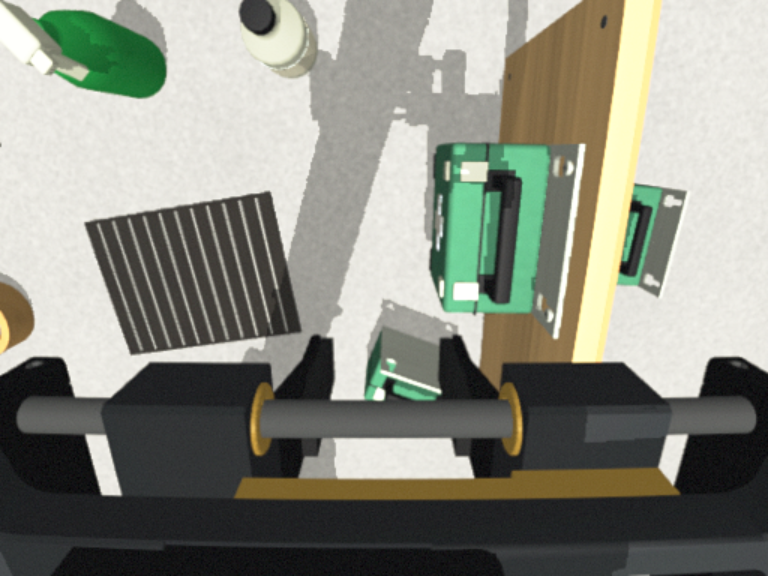

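```bash
cat > fit.py <<'E'
from h import *
np.set_printoptions(precision=4,suppress=True)
w=imaging.get_image("wrist");t=imaging.get_image("top")
k=2/3
obs=[(w,[44,75,14],(582*k,145*k)),(w,[44,-75,14],(557*k,336*k)),(w,[38,58,5.5],(562*k,166*k)),(w,[38,-58,5.5],(544*k,313*k)),
(w,[0,50,6],(512*k,177*k)),(w,[0,-50,6],(504*k,301*k)),(w,[0,0,6],(339,162)),
(t,[44,75,14],(200+545/3.5,110+184/3.5)),(t,[44,-75,14],(200+538/3.5,110+333/3.5)),(t,[0,50,6],(200+495/3.5,110+208/3.5)),(t,[0,-50,6],(200+494/3.5,110+316/3.5))]
def f(v,full=False):
    c,s=np.cos(v[3]),np.sin(v[3]);Rm=np.array([[c,-s,0],[s,c,0],[0,0,1]])
    return np.concatenate([(proj(i,v[:3]+Rm@(np.array(p)/1000))-np.array(u)) for i,p,u in obs])
r=least_squares(f,[.57,-.254,.23,np.radians(-93.6)],loss="soft_l1",x_scale=[.01,.01,.01,.02])
print(r.x[:3],np.degrees(r.x[3]));print(f(r.x).reshape(-1,2).round(1))
r2=least_squares(lambda v:f(v)[:14],r.x,x_scale=[.01,.01,.01,.02]);print("wrist only",r2.x[:3],np.degrees(r2.x[3]))
for n,z in(("mat_top",.004),("mat",0)):
  for c,i in(("wrist",w),("top",t)):
    for q in finder.spot_point(n,c)[:1]:print(n,c,q["conf"],onplane(i,q["point"],z)[:2])
P=lambda x,y:onplane(w,[y*k/384,x*k/512],.004)
m=np.array([P(87,222),P(269,192),P(301,331),P(132,354)]);print("mat corners",m[:,:2],m.mean(0))
for a,b in((0,1),(1,2),(2,3),(3,0)):
  d=m[b]-m[a];print(np.linalg.norm(d),np.degrees(np.arctan2(d[1],d[0])))
E
python3 fit.py
```

```text
[ 0.5695 -0.2557  0.2301] -93.5954365438984
[[-1.  -0.9]
 [-1.  -0.6]
 [ 1.9  0.9]
 [ 2.1 -0.6]
 [ 1.2  0.4]
 [-0.9  1.4]
 [-0.2  0. ]
 [-1.2  0.1]
 [ 0.5  0.2]
 [-0.2  0.1]
 [-0.3 -2.6]]
wrist only [ 0.5696 -0.2553  0.2302] -93.56876101212382
mat_top wrist 0.88 [0.4877 0.115 ]
mat_top top 0.95 [0.4762 0.105 ]
mat wrist 0.81 [0.4885 0.1127]
mat top 0.61 [0.4894 0.1049]
mat corners [[ 0.5792  0.2428]
 [ 0.6017 -0.01  ]
 [ 0.4052 -0.0285]
 [ 0.382   0.2274]] [0.4921 0.1079 0.004 ]
0.25381904818857604 -84.92585676473185
0.19731158517270161 -174.63476875786014
0.25696122247058734 95.18218871989795
0.19780517168716533 4.454469103661054
```

```bash
python3 -m jog '[[[0.2,3,0,0,0,0.4,3.6],[0.2,3,0,0,0,0,3.6],[0.2,3,0,0,0,0,3.6],[0.1,0.7,0,0,0,0,3.6],[0,0,3,0,0,0,3.6],[0,0,3,0,0,0,3.6],[0,0,0,0,0,0,3.6],[0,0,0,0,0,0,3.6]]]'
python3 -c "
from h import *
to([.5695,-.2555,.239],-93.6)"
```

```text
time: 8.2
position: [0.5624, -0.2555, 0.3427]
tool_rot: [-3.139, 0.1, 0.0]
ft_force: [0.2, -1.0, 0.6]
grip_width: 0.414
pos [ 0.5624 -0.2555  0.3427] yang -93.66 z [-0.     0.001 -1.   ] t 8.2 q [-0.34  0.31  0.95  1.36 -0.25  1.6  -1.06] f [ 0.2 -1.   0.6] g 36.0
tool shift cm [ 0.71 -0.04 10.37]
turn deg [-0.03  0.01 -0.06]
```

```bash
python3 -m jog '[[[0.7,0,2,0,0,0,3.6],[0,0,2,0,0,0,3.6],[0,0,2,0,0,0,3.6],[0,0,0,0,0,0,3.6],[0,0,0,0,0,0,3.6]]]'
python3 - <<'E'
from h import *
to([.5695,-.2555,.239],-93.6)
w=imaging.get_image("wrist");t=imaging.get_image("top")
cv2.imwrite("pics/d.png",cv2.resize(w["frame"],(768,576))[...,::-1])
E
```

```text
time: 8.7
position: [0.5698, -0.257, 0.2841]
tool_rot: [3.139, -0.101, 0.003]
ft_force: [0.9, 0.0, 0.1]
grip_width: 0.415
pos [ 0.5698 -0.257   0.2841] yang -93.7 z [ 0.002 -0.001 -1.   ] t 8.7 q [-0.34  0.33  0.94  1.45 -0.27  1.49 -1.05] f [0.9 0.  0.1] g 36.1
tool shift cm [-0.05 -0.15  4.51]
turn deg [ 0.03 -0.12 -0.1 ]
```

View pics/d.png

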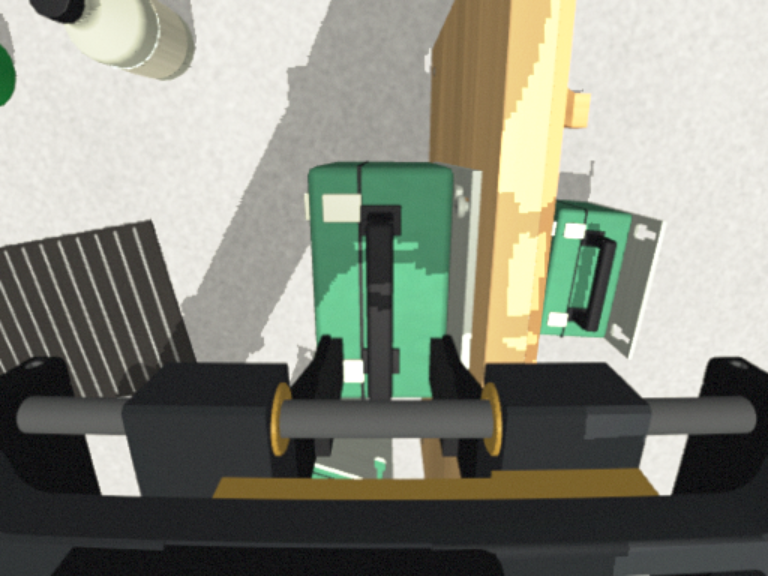

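```bash
python3 -m jog '[[[0,-0.15,1,0,0,0,3.6],[0,0,1,0,0,0,3.6],[0,0,1,0,0,0,3.6],[0,0,0.8,0,0,0,3.6],[0,0,0.7,0,0,0,3.6],[0,0,0,0,0,0,3.6],[0,0,0,0,0,0,3.6]]]'
python3 -c "
from h import *
to([.5695,-.2555,.239],-93.6)"
```

```text
time: 9.5
position: [0.5691, -0.2555, 0.2372]
tool_rot: [3.14, -0.103, -0.0]
ft_force: [-0.0, -0.3, 0.5]
grip_width: 0.415
pos [ 0.5691 -0.2555  0.2372] yang -93.74 z [-0. -0. -1.] t 9.5 q [-0.34  0.35  0.92  1.53 -0.28  1.4  -1.04] f [-0.  -0.3  0.5] g 36.1
tool shift cm [ 0.04 -0.   -0.18]
turn deg [ 0.    0.   -0.14]
```

```bash
python3 -m jog '[[[0,0,0,0,0,0,0],[0,0,0,0,0,0,0],[0,0,0,0,0,0,0],[0,0,0,0,0,0,0],[0,0,0,0,0,0,0],[0,0,0,0,0,0,0]]]' 40
```

```text
time: 10.1
position: [0.5695, -0.2535, 0.2374]
tool_rot: [-3.137, 0.1, 0.0]
ft_force: [-0.4, 6.1, 3.4]
grip_width: 0.151
```

```bash
python3 -m jog '[[[0,-0.1,-0.4,0,0,0,0],[0,0,-0.4,0,0,0,0],[0,0,-0.4,0,0,0,0],[0,0,-0.4,0,0,0,0],[0,0,-0.4,0,0,0,0],[0,0,-0.5,0,0,0,0],[0,0,0,0,0,0,0],[0,0,0,0,0,0,0]]]'
python3 - <<'E'
from h import *
to([.5695,-.2535,.2625],-93.6)
w=imaging.get_image("wrist");t=imaging.get_image("top")
cv2.imwrite("pics/e.png",cv2.resize(w["frame"],(768,576))[...,::-1])
E
```

```text
time: 10.9
position: [0.5694, -0.2537, 0.2626]
tool_rot: [-3.139, 0.101, -0.0]
ft_force: [0.3, 5.8, -7.6]
grip_width: 0.148
pos [ 0.5694 -0.2537  0.2626] yang -93.7 z [ 0.     0.001 -1.   ] t 10.9 q [-0.35  0.34  0.93  1.49 -0.27  1.45 -1.05] f [ 0.3  5.8 -7.6] g 12.9
tool shift cm [ 0.01 -0.02  0.01]
turn deg [-0.07 -0.01 -0.1 ]
```

View pics/e.png

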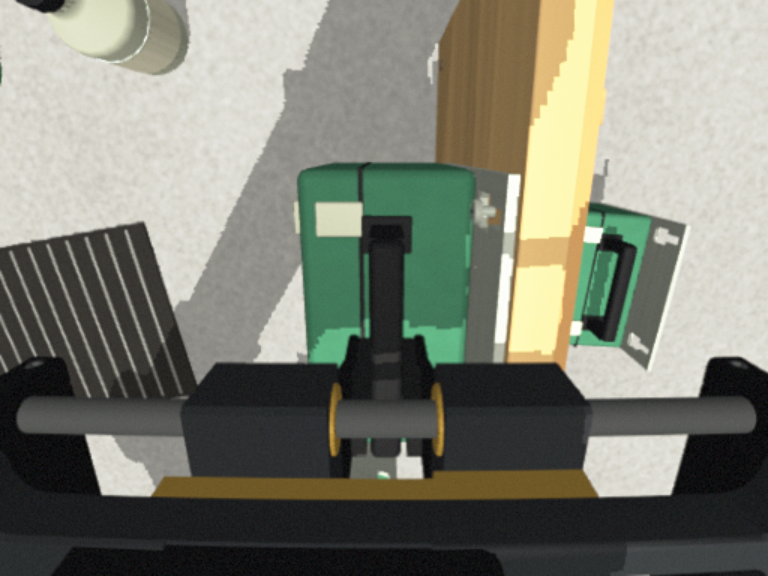

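The box is lifted 25 mm, and the screw head now shows in the wide end of the slot. Next I'll draw it off.

```bash
python3 -m jog '[[[0,-0.4,0,0,0,0,0],[0,-0.4,0,0,0,0,0],[0,-0.4,0,0,0,0,0],[0,-0.4,0,0,0,0,0],[0,0,0,0,0,0,0]]]'
python3 -c "
from h import *
to([.5695,-.2535,.2625],-93.6)"
```

```text
time: 11.5
position: [0.5705, -0.2376, 0.2624]
tool_rot: [-3.14, 0.101, -0.001]
ft_force: [-0.1, 0.8, -5.8]
grip_width: 0.155
pos [ 0.5705 -0.2376  0.2624] yang -93.68 z [ 0.  0. -1.] t 11.5 q [-0.38  0.32  0.93  1.5  -0.26  1.44 -1.08] f [-0.1  0.8 -5.8] g 13.5
tool shift cm [ 0.    1.59 -0.01]
turn deg [-0.03 -0.02 -0.08]
```

```bash
python3 -m jog '[[[0,-0.6,0,0,0,0,0],[0,-1,0,0,0,0,0],[0,-1.5,0,0,0,0,0],[0,-2,0,0,0,0,0],[0,-2,0,0,0,0,0],[0,-2,0,0,0,0,0],[0,-2,0,0,0,0,0],[0,-2,0,0,0,0,0],[0,-2,0,0,0,0,0],[0,-1.5,0,0,0,0,0],[0,-0.8,0,0,0,0,0],[0,0,0,0,0,0,0]]]'
python3 -m jog '[[[0,0,0,0,0,-3,0],[0,0,0,0,0,-5,0],[0,0,0,0,0,-5,0],[0,0,0,0,0,-5,0],[0,0,0,0,0,-5,0],[0,0,0,0,0,-5,0],[0,0,0,0,0,-5,0],[0,0,0,0,0,-5,0],[0,0,0,0,0,-5,0],[0,0,0,0,0,-5,0],[0,0,0,0,0,-5,0],[0,0,0,0,0,-5,0]]]'
python3 -m jog '[[[0,0,0,0,0,-5,0],[0,0,0,0,0,-5,0],[0,0,0,0,0,-5,0],[0,0,0,0,0,-5,0],[0,0,0,0,0,-5,0],[0,0,0,0,0,-5,0],[0,0,0,0,0,-5,0],[0,0,0,0,0,-3.6,0],[0,0,0,0,0,-2,0],[0,0,0,0,0,0,0]]]'
python3 - <<'E'
from h import *
to([.491,.107,.22],4.9)
s=imaging.get_image("side");w=imaging.get_image("wrist")
cv2.imwrite("pics/f.png",cv2.hconcat([s["frame"][120:,100:400],w["frame"][120:]])[...,::-1])
E
```

```text
time: 12.7
position: [0.5817, -0.0631, 0.2622]
tool_rot: [-3.139, 0.099, 0.0]
ft_force: [0.2, 0.1, -5.8]
grip_width: 0.146
time: 13.9
position: [0.5813, -0.067, 0.2622]
tool_rot: [2.794, 1.433, -0.001]
ft_force: [0.8, 0.2, -5.8]
grip_width: 0.153
time: 14.9
position: [0.5813, -0.0668, 0.2622]
tool_rot: [2.128, 2.311, -0.002]
ft_force: [-0.1, -0.2, -6.5]
grip_width: 0.152
pos [ 0.5813 -0.0668  0.2622] yang 4.72 z [-0.    -0.001 -1.   ] t 14.9 q [-0.51  0.19  0.67  1.58 -0.12  1.42  0.25] f [-0.1 -0.2 -6.5] g 13.2
tool shift cm [18.07 -7.56  4.2 ]
turn deg [-0.02  0.06 -0.18]
```

View pics/f.png

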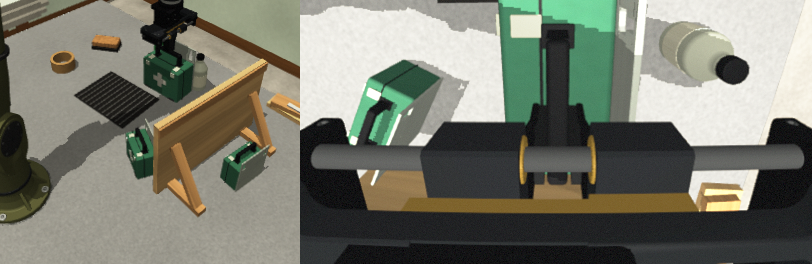

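The box hangs upright with the cross towards the robot. I'll carry it over the mat.

```bash
python3 -m jog '[[[0.9,-0.35,0,0,0,0,0],[1.8,-0.8,0,0,0,0,0],[2.2,-0.9,0,0,0,0,0],[2.2,-0.9,0,0,0,0,0],[2.2,-0.9,0,0,0,0,0],[2.2,-0.9,0,0,0,0,0],[2.2,-0.9,0,0,0,0,0],[1.8,-0.8,0,0,0,0,0],[1.6,-0.7,0,0,0,0,0],[0.9,-0.4,0,0,0,0,0],[0,0,0,0,0,0,0]]]'
python3 -m jog '[[[0,0,1,0,0,0,0],[0,0,2,0,0,0,0],[0,0,2,0,0,0,0],[0,0,1.5,0,0,0,0],[0,0,1,0,0,0,0],[0,0,0.5,0,0,0,0],[0,0,0,0,0,0,0],[0,0,0,0,0,0,0]]]'
python3 - <<'E'
from h import *
to([.491,.107,.1674],4.9)
s=imaging.get_image("side");t=imaging.get_image("top")
cv2.imwrite("pics/g.png",cv2.hconcat([cv2.resize(s["frame"][140:270,150:300],(450,390)),cv2.resize(t["frame"][150:280,180:300],(360,390))])[...,::-1])
for n in("kit_handle","kit_base","kit_front","mat_top"):
  for c,i in(("side",s),("top",t)):
    for q in finder.spot_point(n,c)[:2]:print(n,c,round(q["conf"],2),(np.array(q["point"])*[384,512]).round(0))
E
```

```text
time: 16.1
position: [0.4902, 0.11, 0.2623]
tool_rot: [-2.121, -2.316, -0.001]
ft_force: [0.4, 1.6, -6.4]
grip_width: 0.15
time: 16.9
position: [0.4916, 0.108, 0.1829]
tool_rot: [2.125, 2.313, 0.002]
ft_force: [0.1, 0.9, -6.3]
grip_width: 0.151
pos [0.4916 0.108  0.1829] yang 4.84 z [ 0.001  0.    -1.   ] t 16.9 q [-0.76  0.02  0.5   1.88 -0.01  1.24 -0.17] f [ 0.1  0.9 -6.3] g 13.1
tool shift cm [-0.09 -0.07  1.55]
turn deg [ 0.07 -0.01 -0.06]
kit_handle side 0.89 [178. 211.]
kit_handle side 0.84 [269. 347.]
kit_handle top 0.71 [198. 381.]
kit_handle top 0.63 [249. 317.]
kit_base side 0.91 [280. 243.]
kit_base side 0.74 [217. 215.]
kit_base top 0.79 [211. 239.]
kit_base top 0.79 [248. 309.]
kit_front side 0.73 [206. 208.]
kit_front side 0.61 [278. 333.]
kit_front top 0.89 [200. 365.]
kit_front top 0.76 [221. 239.]
mat_top side 0.57 [220. 215.]
mat_top top 0.69 [213. 239.]
mat_top top 0.55 [215. 241.]
```

View pics/g.png

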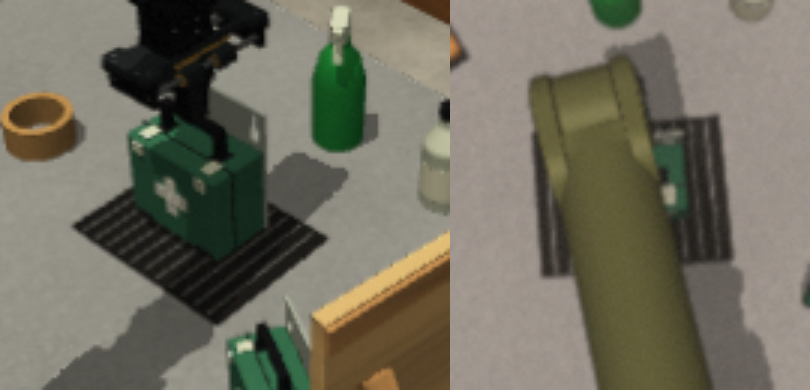

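```bash
python3 -m jog '[[[0,0,0.4,0,0,0,0],[0,0,0.4,0,0,0,0],[0,0,0.2,0,0,0,0],[0,0,0.15,0,0,0,0],[0,0,0.1,0,0,0,0],[0,0,0.1,0,0,0,0],[0,0,0,0,0,0,0]]]'
python3 -m jog '[[[0,0,0.1,0,0,0,0],[0,0,0.1,0,0,0,0],[0,0,0,0,0,0,0]]]'
```

```text
time: 18.1
position: [0.491, 0.1081, 0.1687]
tool_rot: [-2.125, -2.314, 0.0]
ft_force: [0.0, -1.0, -6.7]
grip_width: 0.148
time: 18.4
position: [0.491, 0.1081, 0.1666]
tool_rot: [-2.125, -2.314, 0.0]
ft_force: [0.1, 0.0, -7.6]
grip_width: 0.149
```

Not down yet (still about -7 N), so I'll go on in small steps.

```bash
for i in 1 2 3; do python3 -m jog '[[[0,0,0.1,0,0,0,0],[0,0,0,0,0,0,0]]]' | egrep 'pos|force'; done
```

```text
position: [0.491, 0.1081, 0.1657]
ft_force: [0.5, -1.0, -6.4]
position: [0.491, 0.1081, 0.1646]
ft_force: [0.7, -0.7, -7.1]
position: [0.491, 0.1081, 0.1636]
ft_force: [-0.2, 0.6, -6.4]
```

```bash
for i in 1 2 3; do python3 -m jog '[[[0,0,0.1,0,0,0,0],[0,0,0,0,0,0,0]]]' | egrep 'pos|force'; done
```

```text
position: [0.491, 0.1081, 0.1627]
ft_force: [0.3, -0.3, -7.1]
position: [0.4912, 0.108, 0.1619]
ft_force: [-0.8, -1.3, -4.8]
position: [0.4916, 0.1081, 0.1619]
ft_force: [-3.3, -0.9, 3.5]
```

The box is standing on the mat. I'll open partway, because the plate is behind the rear finger.

```bash
python3 -m jog '[[[0,0,-0.1,0,0,0,0],[0,0,0,0,0,0,1.8],[0,0,0,0,0,0,2.6],[0,0,0,0,0,0,3.6],[0,0,0,0,0,0,3.6],[0,0,0,0,0,0,3.6]]]'
python3 -m jog '[[[0,0,-0.5,0,0,0,3.6],[0,0,-1,0,0,0,3.6],[0,0,-1.5,0,0,0,3.6],[0,0,-2,0,0,0,3.6],[0,0,-3,0,0,0,3.6],[0,0,-3,0,0,0,3.6],[0,0,-3,0,0,0,3.6],[0,0,-3,0,0,0,3.6],[0,0,-3,0,0,0,3.6],[0,0,0,0,0,0,3.6],[0,0,0,0,0,0,3.6]]]'
python3 - <<'E'
from h import *
np.set_printoptions(precision=3,suppress=True)
to([.491,.107,.1674],4.9)
s=imaging.get_image("side");t=imaging.get_image("top");w=imaging.get_image("wrist")
a=cv2.resize(s["frame"][130:280,130:330],(400,300));b=cv2.resize(w["frame"],(400,300))
cv2.imwrite("pics/h.png",cv2.hconcat([a,b])[...,::-1])
for n,z in(("kit_handle",.16),("kit_base",.004),("kit_front",.064),("mat_top",.004)):
  for c,i in(("side",s),("wrist",w)):
    for q in finder.spot_point(n,c)[:2]:print(n,c,round(q["conf"],2),onplane(i,q["point"],z))
E
```

```text
time: 20.2
position: [0.4913, 0.1082, 0.1619]
tool_rot: [2.125, 2.314, 0.001]
ft_force: [-0.5, 0.3, 0.1]
grip_width: 0.399
time: 21.3
position: [0.4914, 0.1081, 0.3628]
tool_rot: [2.125, 2.313, 0.003]
ft_force: [-0.2, 0.4, -0.7]
grip_width: 0.415
pos [0.491 0.108 0.363] yang 4.85 z [ 0.002  0.001 -1.   ] t 21.3 q [-0.77 -0.05  0.49  1.58  0.02  1.6  -0.2 ] f [-0.2  0.4 -0.7] g 36.1
tool shift cm [-0.12 -0.09 19.54]
turn deg [ 0.11 -0.04 -0.05]
kit_handle side 0.67 [ 0.327 -0.207  0.16 ]
kit_handle side 0.65 [0.484 0.107 0.16 ]
kit_handle wrist 0.79 [0.493 0.108 0.16 ]
kit_base side 0.64 [ 0.526 -0.436  0.004]
kit_base side 0.58 [ 0.359 -0.181  0.004]
kit_front side 0.96 [0.447 0.111 0.064]
kit_front side 0.79 [ 0.534 -0.407  0.064]
mat_top side 0.74 [0.479 0.112 0.004]
```

View pics/h.png

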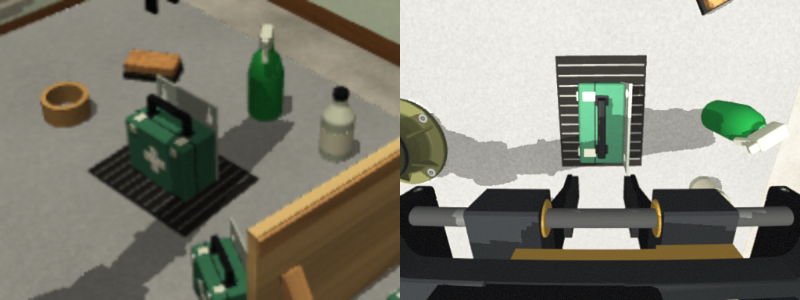

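```bash
python3 -c "
from bench import close_job
print(close_job())"
```

```text
the job is handed in; nothing more can be done
None
```

The first-aid box is standing upright in the middle of the mat, cross towards the robot, and I handed the job in at about 21.5 s of the 43 s allowed. I gripped it by the handle, slid it up 25 mm, drew it straight off the screws, turned it about 98.5° and set it down in 1 mm steps before letting go.

**Placement:** The wrist camera put the handle at (0.493, 0.108). The mat's middle was about (0.491, 0.107), measured before the box covered it. The turn was within about 1° of square with the mat.

**Robot and other things:** The gripper is open about 20 cm above where it let go, with no force on it. In the last picture the tape, bottles and sanding block look where they were. I didn't re-measure them with numbers.

**Disagreements:**
- **Side camera:** it gave points up to about 12 mm off the wrist camera's, such as the mat's middle at x 0.479. That is still well inside the tolerance.
- **Touchdown:** the box met the mat about 5 mm lower than I worked out, either from a slight slip in the grip or from a height error.
- **Finder:** it reported low-confidence points for the box's base only on the two smaller look-alike boxes, so the base position is inferred from the handle and front.

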